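# Back the painting turntable up one notch

## Robot

A 6-joint arm with a two-finger parallel gripper is mounted at the origin on the work surface. World frame = base frame: x ahead of the robot, y to its left, z up, the work surface at z = 0. Lengths are in m, angles in rad, forces in N, time in s.
With the tool pointing down it reaches from about 0.325 to 0.875 m from the base axis. Payload 4.4 kg.
Tool frame: the origin (TCP) lies midway between the tips of the shut fingers; the grasp point (between the pads) lies 19 mm behind it; z points along the fingers, y is the line along which they close (so a half turn about z gives the same grasp; the last joint's range is limited). The gripper opens to 85 mm and grips with 20 to 120 N. Pads are 22 mm wide; open, the fingers measure 114 mm over their backs; the gripper's body (76 mm by 85 mm) begins 54 mm behind the grasp point. The pads swing forward as they close: fully open they stand 13 mm farther back than shut.
Start: joints at [-1.278, 0.207, 1.542, -0, 1.393, -0.15], TCP at [0.246, -0.52, 0.231] pointing down, gripper open.
Joint ranges: [-2.73, 2.73], [-0.86, 2.22], [0.23, 2.46], [-1.11, 4.25], [0.08, 2.63], [-2.82, 2.82]. Speed limits (rad/s): [2.79, 2.79, 3.14, 3.14, 3.14, 3.14].

## Interface

Orientations are given as a 3x3 rotation matrix whose columns are the frame's x, y, z axes.
In Python, from bench import arm gives the robot as it stands. The module is installed in compiled form; this text tells all that it offers.
- The arm moves only by the tool jog_arm, never from a script. Its argument "deltas" is a list of rows, each an object of numbers: "x", "y", "z": the shift along the tool's x, y, z in cm; "roll": the turn about the tool's z in rad; "gripper": the finger opening in cm, from 0 to 8.54. A call has 1 to 12 rows; each row is the pose to reach, as a shift and turn from the pose commanded when the call began, along the tool's axes at that moment; what a row does not reach only later rows make up. A row lasts 1/12 s, in which the tool goes at most 41.7 mm and 7.16 degrees, less where a joint would pass 70% of its speed; a pose out of reach is approached as far as the arm can. A call with a gripper value outside its range is refused whole. The fingers move at their own pace and stop on an object; "force" is the grip in N (left out, the last holds). Time passes only in rows, so rows that repeat a pose let the fingers close. It gives the time, the measured TCP pose, the force, the opening and the grip force at its end, in the units of the state.
- arm.read_state(): the state, without advancing time (a new reading comes with each control period).
- arm.camera(name): name is "scene" or "top" or "wrist"; returns (picture, depth): 384x512x3 uint8, red, green, blue; 384x512 float32, m along the optical axis (not along the pixel's ray), 0 where there is no reading.
- arm.camera_info(name): a dict with "fx", "fy", "cx", "cy" (pixels), "rvec" (rotation vector, rad) and "tvec" (3), from world to camera coordinates, as OpenCV has them; the wrist camera has in their place "T_tool_cam" (4x4, takes a point from camera to tool coordinates, whose origin is the TCP and whose axes are the flange's). Camera axes: x right, y down, z forward; pixel columns grow to the right and rows downward; lengths in m; the calibration is good to about 2 mm. The wrist camera is an equidistant fisheye: a pixel r from the principal point sees the ray r / f radians off the axis. A picture is of the moment at which its call begins: read the wrist's pose just before it. camera_info takes no time and is no camera call.
- arm.finish_job(): hands the job in; it is judged then, once.
Trained networks look in the newest picture that a camera, given by its name, has taken for a name from the list of things; names that differ only in an ending like _2 or _b are one class to them, and where a whole thing is asked for, a point or a joint stands for the part that bears it (a point fixed in the world has none). Each returns a list of dicts, best first, with "score" (0 to 1); they miss things now and then, are a little off and sometimes report something else, mostly with a low value. They report only what shows in the picture. A call takes as long as a camera call.
- arm.trace(camera, name): "mask" (384x512 bool, what is visible of it) and "rect" ([left, top, right, bottom] in pixels, round what is visible of it).
The state is a dict: "time_s": time; "q": joint angles; "joint_velocities": joint speeds; "joint_efforts": joint torques, N m; "eef_pos": TCP position; "tool_rot": TCP orientation; "ft_force": force on the tool from outside, world axes, zero at the start; "ft_torque": the same for the moment, N m; "finger_gap": opening from 0.0 (shut) to 1.0 (fully open); "grip_force": force on a finger pad.
Only numpy, scipy, OpenCV 4.12 (cv2) and the standard library are available. Lean on these libraries where they do the work, as an engineer would, in place of code of your own. Each camera call takes 0.05 s, during which the arm holds its last target. There are 200 camera calls.

## Task

The painting turntable has been stepped one notch too far. With a fingertip, flip its ratchet pawl up by the red bar until it stays up, push the wheel back exactly one notch (counterclockwise seen from above) by its yellow peg, then flip the pawl down again so that it sits fully in the next notch. Push gently, and leave the ink and paint bottles standing where they are.

Things in the scene. Friction and masses are not known exactly. Their poses are not given: they have to be found in the camera images.
- turntable: Round painting turntable fixed to the table. Origin on the table under the wheel's upright axle; x, y level, z up. White wheel 264 mm across, top face 40 mm above the table, with 12 saw teeth 12 mm high along its rim, carries a painted canvas block 110 x 110 mm, its top 69 mm above the table. The ratchet pawl stands on the +y side.
- wheel (a joint): Turn of the wheel (rad); grows as it turns back, counterclockwise from above. One notch is 0.524. Starts between -0.11 and -0.02; turning back is blocked at 0 (in the next notch at 0.524) while the pawl is down. The pawl drops fully into the next notch from 0.39 to 0.52; short of that it lands on a tooth's slope, beyond on a crest. Stiff: about 1.5 N at the peg; stays where left.
- peg_top (a point): Centre of the top of the upright yellow peg on the wheel: 14 mm thick, from 40 to 100 mm above the table, 100 mm from the axle. It turns with the wheel; at wheel value 0 it lies 0.26 rad clockwise of the turntable's -y direction. 38 mm are clear between it and the canvas block.
- pawl (a joint): Angle of the pawl (rad). 0: down, nose fully in a notch. Grows as the nose lifts and the red bar swings outward, away from the axle. Moves easily (under 1 N at the bar) and tips over by its own weight: below about 0.5 it falls back down, beyond about 0.7 it falls to its up stop at 1.0 and stays there.
- pawl_bar (a point): Centre of the red crossbar (18 mm thick, 44 mm long, along the turntable's x) on an 8 mm stalk, 65 mm from the pivot line; it swings in the upright plane at x -55 mm of the turntable frame, beside the nose (at x 0). Pawl down: at y 144 mm, 117 mm above the table; top of swing: y 175 mm, 125 mm high; pawl up: y 206 mm, 117 mm high.
- pawl_pivot (a point): Point on the pawl's level pivot, which is parallel to the turntable's x: at x 0, y 175 mm, 60 mm above the table, between two grey cheeks 72 mm high (38 mm across both). The nose arm (14 mm wide, at x 0) reaches 62 mm inward from it, over the teeth, and stands 115 mm high when the pawl is up. The pivot's shaft runs to x -55 mm, to the stalk of the red bar.
- ink_pink: Loose pink dropper bottle, 38 mm across, 90 mm high with a black dropper; origin under its centre. Leave it alone.
- ink_red: Loose red dropper bottle, same size; origin under its centre. Leave it alone.
- ink_orange: Loose orange dropper bottle, same size; origin under its centre. Leave it alone.
- gold_paint: Loose gold paint bottle, 60 mm across, 120 mm high with a white cap; origin under its centre. Leave it alone.

How it is judged:
By the outcome, as a careful person would: the job done as asked, in the order asked, and still so for the second after the job is handed in, with the robot touching nothing.
It also fails if it takes over 58 s, if anything falls off the work surface, if the arm or the gripper's body presses on something with over 40 N, if the wrist force passes 120 N, or if a joint passes its speed limit or range.

## Working session

There is one attempt and no reset: what is moved stays moved. The work goes in short steps, Python scripts to look and compute and a tool call to move; the robot and the scene stay as the last step left them, time stands still between calls to the robot, and variables do not carry over. Pictures are saved under pics/ and viewed, at most 10 in all, crops included, and the job is handed in when it is done.

Besides the shell and the picture viewer there is one more tool, called after "Emit:" by a JSON object that holds its "op" and its "data", one argument or row to a line. jog_arm: Moves the arm, as the interface text tells. Its arguments: {"type":"object","properties":{"deltas":{"type":"array"},"force":{"type":"number"}},"required":["deltas"]}

```bash
mkdir -p pics
cat > h.py <<'E'
import numpy as np, cv2
from bench import arm
def cam(n):
    im,d=arm.camera(n); i=arm.camera_info(n); return im,d,i
def world(d,i,u,v):
    z=d[v,u]; p=np.stack([(u-i['cx'])/i['fx']*z,(v-i['cy'])/i['fy']*z,z],-1)
    R=cv2.Rodrigues(np.array(i['rvec'],float))[0]; return (p-np.array(i['tvec']).ravel())@R
def proj(i,P):
    K=np.array([[i['fx'],0,i['cx']],[0,i['fy'],i['cy']],[0,0,1.]])
    return cv2.projectPoints(np.array(P,float).reshape(-1,1,3),np.array(i['rvec'],float),np.array(i['tvec'],float),K,None)[0].reshape(-1,2)
E
python3 - <<'E'
from h import *
for n in ('scene','top'):
    im,d,i=cam(n); cv2.imwrite(f'pics/{n}0.png',im[...,::-1]); 
    for t in ('turntable','peg_top','pawl_bar','pawl','ink_pink','ink_red','ink_orange','gold_paint'):
        r=arm.trace(n,t)
        for x in r[:2]:
            v,u=np.nonzero(x['mask']&(d>0)); p=world(d,i,u,v)
            print(n,t,round(x['score'],2),np.round(x['rect']),len(u),np.median(p,0).round(3),p.min(0).round(3),p.max(0).round(3))
print(arm.read_state()['time_s'])
E
```

```text
scene turntable 0.77 [157. 157. 324. 274.] 12451 [ 0.582 -0.037  0.042] [ 0.386 -0.203 -0.002] [0.748 0.159 0.128]
scene peg_top 0.78 [159. 168. 288. 269.] 10528 [ 0.593 -0.053  0.042] [ 0.387 -0.185 -0.001] [0.748 0.078 0.121]
scene peg_top 0.48 [155. 158. 322. 269.] 12189 [ 0.582 -0.037  0.042] [ 0.346 -0.198 -0.002] [0.748 0.157 0.128]
scene pawl_bar 0.79 [280. 157. 314. 212.] 527 [0.526 0.09  0.067] [0.395 0.059 0.002] [0.572 0.128 0.128]
scene pawl 0.74 [277. 155. 310. 212.] 409 [0.554 0.088 0.067] [0.486 0.059 0.001] [0.567 0.124 0.128]
scene ink_pink 0.61 [318. 260. 344. 299.] 660 [0.718 0.15  0.046] [ 0.662  0.134 -0.002] [0.728 0.183 0.092]
scene ink_red 0.66 [125. 246. 150. 281.] 666 [ 0.703 -0.189  0.045] [ 0.647 -0.234 -0.002] [ 0.714 -0.175  0.091]
scene ink_orange 0.84 [299. 145. 316. 180.] 376 [0.419 0.122 0.047] [ 0.319  0.096 -0.001] [0.513 0.148 0.118]
scene gold_paint 0.95 [216. 268. 253. 324.] 1710 [ 0.776 -0.008  0.082] [ 0.691 -0.043 -0.001] [0.791 0.018 0.123]
top turntable 0.84 [189. 132. 342. 252.] 12833 [ 0.556 -0.043  0.042] [ 0.432 -0.183 -0.002] [0.692 0.
[... 291 characters left out ...]
0.481  0.06  -0.003] [0.569 0.127 0.13 ]
top ink_pink 0.56 [178. 117. 201. 137.] 310 [0.7   0.149 0.049] [ 0.687  0.135 -0.001] [0.725 0.172 0.093]
top ink_pink 0.42 [336. 121. 357. 141.] 330 [ 0.687 -0.188  0.048] [ 0.674 -0.223 -0.002] [ 0.723 -0.175  0.092]
top ink_red 0.62 [338. 124. 358. 143.] 312 [ 0.687 -0.188  0.049] [ 0.674 -0.211  0.004] [ 0.71  -0.175  0.092]
top ink_red 0.19 [180. 119. 200. 136.] 291 [0.7   0.148 0.049] [ 0.687  0.135 -0.003] [0.725 0.17  0.093]
top ink_orange 0.68 [195. 257. 214. 275.] 260 [0.411 0.116 0.051] [0.389 0.102 0.017] [0.426 0.135 0.094]
top gold_paint 0.94 [251.  85. 281. 121.] 828 [ 0.746 -0.009  0.085] [ 0.729 -0.042 -0.004] [0.812 0.02  0.124]
0.9
```

```bash
python3 - <<'E'
import cv2
a=cv2.imread('pics/top0.png')[70:290,165:370]; b=cv2.imread('pics/scene0.png')[130:335,115:355]
a=cv2.resize(a,(390,418));b=cv2.resize(b,(410,350)); b=cv2.copyMakeBorder(b,0,68,0,0,0)
cv2.imwrite('pics/both.png',cv2.hconcat([a,b]))
E
python3 - <<'E'
from h import *
im,d,i=cam('top')
v,u=np.mgrid[0:384,0:512]; P=world(d,i,u,v); h=cv2.cvtColor(im,cv2.COLOR_RGB2HSV)
H,S,V=h[...,0],h[...,1],h[...,2]
box=(P[...,0]>.4)&(P[...,0]<.72)&(P[...,1]>-.2)&(P[...,1]<.2)&(d>0)
red=box&((H<8)|(H>172))&(S>130)&(P[...,2]>.09)
yel=box&(H>18)&(H<35)&(S>120)&(P[...,2]>.085)
whe=box&(S<60)&(abs(P[...,2]-.04)<.006)
for n,m in(('red',red),('yel',yel)):
    q=P[m]; print(n,len(q),q.mean(0).round(4),q.min(0).round(3),q.max(0).round(3))
    c=cv2.minAreaRect((q[:,:2]*1000).astype(np.float32)); print(c)
w=P[whe]; c=np.median(w[:,:2],0)
# rim: outermost high (tooth tops) points: circle fit on boundary
m=box&(P[...,2]>.03)
print('wheel',len(w),w.min(0),w.max(0), cv2.minEnclosingCircle((w[:,:2]*1000).astype(np.float32)))
top=box&(abs(P[...,2]-.069)<.004)
q=P[top]; print('canvas',len(q),cv2.minAreaRect((q[:,:2]*1000).astype(np.float32)))
E
```

```text
red 175 [0.5031 0.087  0.1253] [0.483 0.08  0.119] [0.523 0.096 0.13 ]
((502.7929382324219, 88.23561096191406), (16.054737091064453, 40.23993682861328), 89.84235382080078)
yel 41 [ 0.5316 -0.1483  0.0985] [ 0.527 -0.155  0.086] [ 0.537 -0.142  0.102]
((531.9176025390625, -148.75775146484375), (12.911334991455078, 10.287384986877441), 89.01360321044922)
wheel 7082 [ 0.43210387 -0.19756692  0.03407422] [0.71361613 0.16708093 0.04596933] ((610.20263671875, -11.608354568481445), 196.56954956054688)
canvas 3123 ((576.556640625, -29.704559326171875), (319.82293701171875, 358.8519592285156), 6.110901832580566)
```

View pics/both.png

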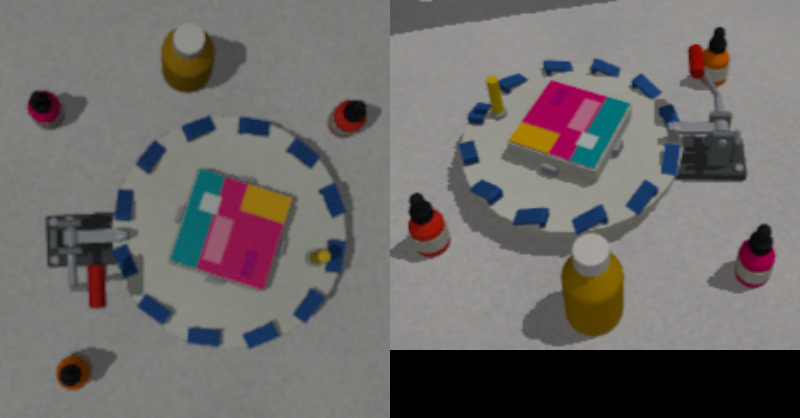

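The left (top) view shows the pawl left of the wheel (world +y), with the red bar near (0.503, 0.087) and the yellow peg on the right near (0.532, -0.148). The bottles are clear of both. Next I'll fit the wheel centre and the frame.

```bash
cat >> h.py <<'E'
def measure(n='top'):
    im,d,i=cam(n); v,u=np.mgrid[0:384,0:512]; P=world(d,i,u,v); h=cv2.cvtColor(im,cv2.COLOR_RGB2HSV)
    H,S,V=h[...,0],h[...,1],h[...,2]
    ok=(d>0)&(np.hypot(P[...,0]-.558,P[...,1]+.056)<.15)
    pk=lambda m:P[m]
    pawl=(d>0)&(abs(P[...,0]-.53)<.1)&(P[...,1]>.03)&(P[...,1]<.2)
    return dict(red=pk(pawl&((H<8)|(H>172))&(S>130)&(P[...,2]>.095)),yel=pk(ok&(H>18)&(H<35)&(S>110)&(P[...,2]>.078)),
      white=pk(ok&(S<70)&(abs(P[...,2]-.04)<.005)),blue=pk(ok&(H>95)&(H<130)&(S>110)&(P[...,2]>.038)&(P[...,2]<.06)),canvas=pk(ok&(abs(P[...,2]-.069)<.004)),
      grey=pk(pawl&(P[...,2]>.062)&(P[...,2]<.085)&(S<90)))
E
python3 - <<'E'
from h import *
for n in('top','scene'):
    m=measure(n)
    print(n,{k:len(q) for k,q in m.items()})
    for k in('red','yel','grey','canvas'):
        q=m[k]; print(k,q.mean(0).round(4),q.min(0).round(4),q.max(0).round(4))
    q=m['white'][:,:2]*1000; hull=cv2.convexHull(q.astype(np.float32)); print('wheel hull',cv2.fitEllipse(hull), cv2.minEnclosingCircle(hull))
    print('canvas',cv2.minAreaRect((m['canvas'][:,:2]*1000).astype(np.float32)))
    b=m['blue']; print('blue',cv2.minEnclosingCircle((b[:,:2]*1000).astype(np.float32)))
s=arm.read_state(); print(s['time_s'],s['eef_pos'],s['tool_rot'],s['finger_gap'])
E
```

```text
top {'red': 174, 'yel': 44, 'white': 7055, 'blue': 1491, 'canvas': 2798, 'grey': 438}
red [0.5033 0.087  0.1253] [0.4826 0.0802 0.1179] [0.523  0.0963 0.1288]
yel [ 0.5317 -0.1476  0.0974] [ 0.5267 -0.1549  0.0796] [ 0.5372 -0.1423  0.1022]
grey [0.5489 0.1061 0.0676] [0.4977 0.0583 0.062 ] [0.5788 0.1323 0.0846]
canvas [ 0.5621 -0.051   0.0691] [ 0.4955 -0.1454  0.065 ] [0.6294 0.0935 0.073 ]
wheel hull ((562.6790771484375, -54.65803146362305), (262.36639404296875, 263.8134765625), 96.79871368408203) ((563.1055908203125, -54.488624572753906), 133.16238403320312)
canvas ((568.968017578125, -33.9722900390625), (238.62193298339844, 110.62418365478516), 72.4923095703125)
blue ((563.6650390625, -53.67601776123047), 132.09793090820312)
scene {'red': 153, 'yel': 75, 'white': 5672, 'blue': 1488, 'canvas': 2372, 'grey': 446}
red [0.5086 0.0861 0.1232] [0.4824 0.0782 0.1123] [0.5266 0.0942 0.1284]
yel [ 0.535  -0.1487  0.0928] [ 0.524  -0.1557  0.0783] [ 0.5402 -0.1427  0.1027]
grey [0.5513 0.1064 0.0675] [0.5014 0.0584 0.062 ] [0.5797 0.1328 0.0848]
canvas [ 0.5678 -0.0514  0.069 ] [ 0.4963 -0.1547  0.065 ] [0.6318 0.0923 0.0722]
wheel hull ((563.7333984375, -54.515438079833984), (262.3600769042969, 263.6889343261719), 107.0435791015625) ((563.9893798828125, -54.49142837524414), 132.50384521484375)
canvas ((569.5245361328125, -37.77178955078125), (243.59881591796875, 110.89131164550781), 72.02849578857422)
blue ((564.0828857421875, -55.505123138427734), 132.98519897460938)
1.05 [ 0.24636033 -0.51953801  0.23128251] [[ 9.03565733e-01  4.28449491e-01  4.41538567e-06]
 [ 4.28449490e-01 -9.03565733e-01  1.36712159e-05]
 [ 9.84701669e-06 -1.04610725e-05 -1.00000000e+00]] 1.0026127910652056
```

Emit:
{"op": "jog_arm", "data": {
  "deltas": [
    {"x":2,"y":-1.7,"roll":0.1,"gripper":0},
    {"x":5,"y":-4.3,"roll":0.2,"gripper":0},
    {"x":8,"y":-6.8,"roll":0.3,"gripper":0},
    {"x":11,"y":-9.4,"roll":0.4,"gripper":0},
    {"x":14,"y":-11.9,"roll":0.408,"gripper":0},
    {"x":17,"y":-14.5,"roll":0.408,"gripper":0},
    {"x":20,"y":-17,"roll":0.408,"gripper":0},
    {"x":23,"y":-19.6,"roll":0.408,"gripper":0},
    {"x":26,"y":-22.1,"roll":0.408,"gripper":0},
    {"x":29,"y":-24.7,"roll":0.408,"gripper":0},
    {"x":31,"y":-26.4,"roll":0.408,"gripper":0},
    {"x":32,"y":-27.2,"roll":0.408,"gripper":0}
  ]
}}

```text
validation failed for argument at $.de...
```

```bash
cat >> h.py <<'E'
C=np.array([.5633,-.0545]); YAW=np.radians(1.9)
def t2w(x,y): c,s=np.cos(YAW),np.sin(YAW); return C+[c*x-s*y,s*x+c*y]
def w2t(p): c,s=np.cos(YAW),np.sin(YAW); d=np.array(p)[:2]-C; return np.array([c*d[0]+s*d[1],-s*d[0]+c*d[1]])
def to(x,y,z):
    s=arm.read_state(); R=np.array(s['tool_rot']); g=np.r_[t2w(x/1e3,y/1e3),z/1e3]
    print('go cm',(R.T@(g-s['eef_pos'])*100).round(2),'at turntable',(w2t(s['eef_pos'])*1e3).round(1),'z',round(s['eef_pos'][2]*1e3,1),'yaw',np.degrees(np.arctan2(R[1,0],R[0,0])).round(2),'F',np.round(s['ft_force'],2),'t',round(s['time_s'],2),'gap',round(s['finger_gap'],3))
E
python3 -c "
from h import *
to(-58,100,200);to(-58,100,106)"
```

```text
go cm [ 47.22 -39.92   3.13] at turntable [-332.2 -454.3] z 231.3 yaw 25.37 F [ 0.03 -0.13 -0.45] t 1.05 gap 1.003
go cm [ 47.22 -39.92  12.53] at turntable [-332.2 -454.3] z 231.3 yaw 25.37 F [ 0.03 -0.13 -0.45] t 1.05 gap 1.003
```

Emit:
{"op": "jog_arm", "data": {
  "deltas": [
    {"x":2.0,"y":-1.7,"z":0.0,"roll":0.1,"gripper":0.0},
    {"x":5.0,"y":-4.3,"z":0.0,"roll":0.2,"gripper":0.0}
  ]
}}

```text
time_s: 1.22
eef_pos: [0.2723, -0.4612, 0.2314]
tool_rot: [[0.973, 0.232, -0.0], [0.232, -0.973, -0.002], [-0.0, 0.002, -1.0]]
ft_force: [0.5, -0.4, 0.4]
finger_gap: 0.75
grip_force: 0.0
```

Emit:
{"op": "jog_arm", "data": {
  "deltas": [
    {"x":2.4,"y":-3.03,"z":0.0,"roll":0.1,"gripper":0.0},
    {"x":4.8,"y":-6.06,"z":0.0,"roll":0.208,"gripper":0.0},
    {"x":7.2,"y":-9.1,"z":0.0,"roll":0.208,"gripper":0.0},
    {"x":9.6,"y":-12.1,"z":0.0,"roll":0.208,"gripper":0.0},
    {"x":12.0,"y":-15.2,"z":0.0,"roll":0.208,"gripper":0.0},
    {"x":14.4,"y":-18.2,"z":0.0,"roll":0.208,"gripper":0.0},
    {"x":16.8,"y":-21.2,"z":0.0,"roll":0.208,"gripper":0.0},
    {"x":19.2,"y":-24.3,"z":0.0,"roll":0.208,"gripper":0.0},
    {"x":21.6,"y":-27.3,"z":0.0,"roll":0.208,"gripper":0.0},
    {"x":24.0,"y":-30.3,"z":0.0,"roll":0.208,"gripper":0.0},
    {"x":26.4,"y":-33.4,"z":0.0,"roll":0.208,"gripper":0.0},
    {"x":28.8,"y":-36.4,"z":0.0,"roll":0.208,"gripper":0.0}
  ]
}}

```text
time_s: 2.22
eef_pos: [0.4656, -0.0347, 0.2317]
tool_rot: [[0.999, 0.035, 0.001], [0.035, -0.999, -0.0], [0.001, 0.0, -1.0]]
ft_force: [0.9, -0.9, 0.1]
finger_gap: -0.004
grip_force: 0.0
```

```bash
python3 -c "
from h import *
to(-58,98,180);to(-58,98,106)"
```

```text
go cm [ 3.9  -7.49  5.17] at turntable [-96.9  23. ] z 231.7 yaw 2.0 F [ 0.92 -0.86  0.05] t 2.22 gap -0.004
go cm [ 3.9  -7.5  12.57] at turntable [-96.9  23. ] z 231.7 yaw 2.0 F [ 0.92 -0.86  0.05] t 2.22 gap -0.004
```

Emit:
{"op": "jog_arm", "data": {
  "deltas": [
    {"x":1.3,"y":-2.5,"z":1.5,"roll":0,"gripper":0},
    {"x":2.6,"y":-5.0,"z":4.0,"roll":0,"gripper":0},
    {"x":3.9,"y":-7.0,"z":7.0,"roll":0,"gripper":0},
    {"x":3.9,"y":-7.2,"z":10.0,"roll":0,"gripper":0},
    {"x":3.9,"y":-7.2,"z":12.5,"roll":0,"gripper":0},
    {"x":3.9,"y":-7.2,"z":12.5,"roll":0,"gripper":0},
    {"x":3.9,"y":-7.2,"z":12.5,"roll":0,"gripper":0}
  ]
}}

```text
time_s: 2.8
eef_pos: [0.5003, 0.0369, 0.1051]
tool_rot: [[0.999, 0.035, -0.004], [0.035, -0.999, 0.0], [-0.004, -0.001, -1.0]]
ft_force: [0.7, -1.3, 0.9]
finger_gap: 0.002
grip_force: 0.0
```

Run:
```python
from h import *
to(-58,120,106)
im,d,i=cam('scene'); a=cv2.resize(im[120:280,200:340,::-1],(525,600)); cv2.imwrite('pics/a.png',a)
```

```text
go cm [ 0.2  -2.66 -0.09] at turntable [-60.   93.4] z 105.1 yaw 2.01 F [ 0.65 -1.29  0.89] t 2.8 gap 0.002
```

View pics/a.png

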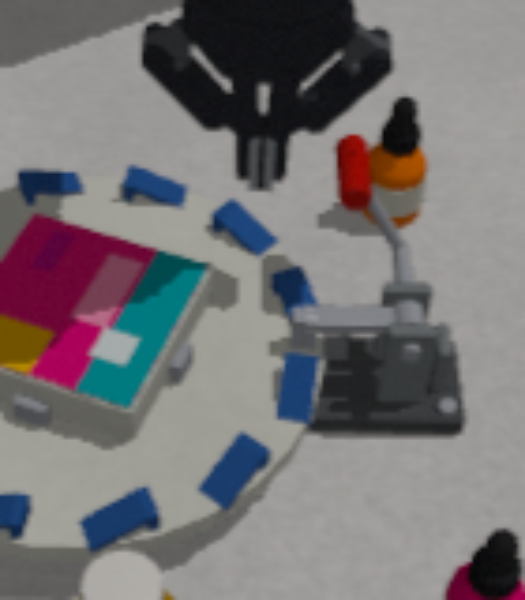

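Emit:
{"op": "jog_arm", "data": {
  "deltas": [
    {"x":0.4,"y":-0.8,"z":-0.4,"roll":0,"gripper":0},
    {"x":0.4,"y":-1.6,"z":-0.4,"roll":0,"gripper":0},
    {"x":0.4,"y":-2.2,"z":-0.4,"roll":0,"gripper":0},
    {"x":0.4,"y":-2.8,"z":-0.4,"roll":0,"gripper":0},
    {"x":0.4,"y":-3.4,"z":-0.4,"roll":0,"gripper":0},
    {"x":0.4,"y":-4.0,"z":-0.4,"roll":0,"gripper":0},
    {"x":0.4,"y":-4.6,"z":-0.4,"roll":0,"gripper":0},
    {"x":0.4,"y":-5.2,"z":-0.4,"roll":0,"gripper":0},
    {"x":0.4,"y":-5.8,"z":-0.4,"roll":0,"gripper":0}
  ]
}}

```text
time_s: 3.6
eef_pos: [0.5043, 0.0952, 0.1114]
tool_rot: [[0.999, 0.035, 0.002], [0.035, -0.999, 0.0], [0.002, -0.0, -1.0]]
ft_force: [-0.5, -0.6, 0.3]
finger_gap: 0.001
grip_force: 0.1
```

Run:
```python
from h import *
to(-58,172,109)
q=measure('scene')['red']; print(w2t(q.mean(0)),q.min(0),q.max(0))
q=measure('top')['red']; print(w2t(q.mean(0)),q.min(0),q.max(0))
```

```text
go cm [-0.39 -2.04  0.24] at turntable [-54.  151.6] z 111.4 yaw 1.98 F [-0.52 -0.58  0.35] t 3.6 gap 0.001
[-0.04648599  0.17268318] [0.48483995 0.10771588 0.12097397] [0.52569086 0.12402801 0.1593027 ]<stdin>:4: RuntimeWarning: Mean of empty slice.
  ret = um.true_divide(
Traceback (most recent call last):
ValueError: zero-size array to reduction operation minimum which has no identity
```

Emit:
{"op": "jog_arm", "data": {
  "deltas": [
    {"x":0,"y":-0.5,"z":-0.1,"roll":0,"gripper":0},
    {"x":0,"y":-1.0,"z":-0.1,"roll":0,"gripper":0},
    {"x":0,"y":-1.5,"z":-0.1,"roll":0,"gripper":0},
    {"x":0,"y":-2.0,"z":-0.2,"roll":0,"gripper":0},
    {"x":0,"y":-2.4,"z":-0.2,"roll":0,"gripper":0},
    {"x":0,"y":-2.4,"z":-0.2,"roll":0,"gripper":0},
    {"x":0,"y":-2.0,"z":-0.2,"roll":0,"gripper":0},
    {"x":0,"y":-1.0,"z":-0.3,"roll":0,"gripper":0},
    {"x":0,"y":1.0,"z":-2.0,"roll":0,"gripper":0},
    {"x":0,"y":3.5,"z":-4.0,"roll":0,"gripper":0},
    {"x":0,"y":6.0,"z":-6.0,"roll":0,"gripper":0},
    {"x":0,"y":9.0,"z":-6.0,"roll":0,"gripper":0}
  ]
}}

```text
time_s: 4.7
eef_pos: [0.5096, 0.0028, 0.1749]
tool_rot: [[0.999, 0.035, 0.008], [0.035, -0.999, -0.001], [0.008, 0.002, -1.0]]
ft_force: [1.4, 0.4, 1.1]
finger_gap: 0.0
grip_force: 0.0
```

Run:
```python
from h import *
to(-85,-95,175)
q=measure('scene')['red']; print(len(q),w2t(q.mean(0)),q.min(0),q.max(0))
q=measure('top')['red']; print(len(q),w2t(q.mean(0)),q.min(0),q.max(0))
```

```text
go cm [-3.36e+00  1.54e+01 -1.00e-02] at turntable [-51.7  59. ] z 174.9 yaw 2.03 F [1.42 0.42 1.08] t 4.7 gap 0.0
144 [-0.05008377  0.20349329] [0.48214722 0.14024853 0.11390535] [0.52443484 0.15589872 0.12778601]
176 [-0.05561759  0.20540819] [0.47954491 0.14156727 0.11750789] [0.52164445 0.15828365 0.13014947]
```

Emit:
{"op": "jog_arm", "data": {
  "deltas": [
    {"x":-1.0,"y":3.5,"z":0,"roll":0,"gripper":0},
    {"x":-1.8,"y":7.2,"z":0,"roll":0,"gripper":0},
    {"x":-2.6,"y":11.0,"z":0,"roll":0,"gripper":0},
    {"x":-2.6,"y":14.5,"z":1.0,"roll":0,"gripper":0},
    {"x":-2.6,"y":15.5,"z":4.0,"roll":0,"gripper":0},
    {"x":-2.6,"y":15.5,"z":7.0,"roll":0,"gripper":0},
    {"x":-2.6,"y":15.5,"z":9.6,"roll":0,"gripper":0},
    {"x":-2.6,"y":15.5,"z":9.6,"roll":0,"gripper":0}
  ]
}}

```text
time_s: 5.47
eef_pos: [0.4807, -0.1493, 0.0685]
tool_rot: [[0.999, 0.033, -0.012], [0.033, -0.999, 0.006], [-0.011, -0.006, -1.0]]
ft_force: [-1.2, -0.2, -1.1]
finger_gap: 0.001
grip_force: 0.0
```

```bash
cat >> h.py <<'E'
def wheel():
    for n in('top','scene'):
        m=measure(n); y=m['yel']; 
        if len(y)>8:
            t=w2t(y.mean(0)); print(n,'peg',len(y),(t*1e3).round(1),'w',round(np.arctan2(t[1],t[0])+np.pi/2+.26,3),end=' ')
        c=m['canvas'][:,:2]*1e3; c=c[np.hypot(*(c-C*1e3).T)<80]
        r=cv2.minAreaRect(c.astype(np.float32)); print('canvas',np.round(r[0],1),np.round(r[1],1),round(r[2],2))
E
python3 -c "
from h import *
to(-52,-97,78); wheel()"
```

```text
go cm [ 3.36  0.49 -1.  ] at turntable [-85.7 -92. ] z 68.5 yaw 1.9 F [-1.15 -0.22 -1.07] t 5.47 gap 0.001
top peg 45 [-34.9 -92.4] w -0.101 canvas [562.6 -54.6] [109.7 109.8] 71.49
scene peg 80 [-31.4 -92.9] w -0.066 canvas [564.7 -54.4] [109.3 109.7] 71.42
```

Emit:
{"op": "jog_arm", "data": {
  "deltas": [
    {"x":0.8,"y":0,"z":0,"roll":0,"gripper":0},
    {"x":1.6,"y":0,"z":0,"roll":0,"gripper":0},
    {"x":2.1,"y":0,"z":0,"roll":0,"gripper":0},
    {"x":2.6,"y":0,"z":0,"roll":0,"gripper":0},
    {"x":3.1,"y":0,"z":0,"roll":0,"gripper":0},
    {"x":3.6,"y":0,"z":0,"roll":0,"gripper":0},
    {"x":4.1,"y":0,"z":0,"roll":0,"gripper":0},
    {"x":4.6,"y":0,"z":0,"roll":0,"gripper":0}
  ]
}}

```text
time_s: 6.23
eef_pos: [0.5324, -0.1495, 0.0742]
tool_rot: [[0.999, 0.035, -0.0], [0.035, -0.999, -0.0], [-0.0, 0.0, -1.0]]
ft_force: [-1.2, -2.3, -0.2]
finger_gap: -0.002
grip_force: 1.0
```

```bash
python3 -c "
from h import *
to(-6,-97,78); wheel()"
```

```text
go cm [ 2.8   0.31 -0.38] at turntable [-34.1 -93.9] z 74.2 yaw 2.0 F [-1.2  -2.26 -0.16] t 6.23 gap -0.002
canvas [562.6 -54.6] [109.5 109.7] 82.52
scene peg 82 [-11.4 -98.1] w 0.144 canvas [563.2 -54.5] [109.9 111.2] 83.21
```

Emit:
{"op": "jog_arm", "data": {
  "deltas": [
    {"x":0.5,"y":0.2,"z":-0.2,"roll":0,"gripper":0},
    {"x":1.0,"y":0.3,"z":-0.2,"roll":0,"gripper":0},
    {"x":1.5,"y":0.3,"z":-0.2,"roll":0,"gripper":0},
    {"x":2.0,"y":0.3,"z":-0.2,"roll":0,"gripper":0},
    {"x":2.4,"y":0.3,"z":-0.2,"roll":0,"gripper":0},
    {"x":2.7,"y":0.3,"z":-0.2,"roll":0,"gripper":0},
    {"x":2.9,"y":0.3,"z":-0.2,"roll":0,"gripper":0},
    {"x":2.9,"y":0.3,"z":-0.2,"roll":0,"gripper":0}
  ]
}}

```text
time_s: 7.0
eef_pos: [0.5621, -0.1514, 0.0765]
tool_rot: [[0.999, 0.035, 0.001], [0.035, -0.999, -0.0], [0.001, 0.0, -1.0]]
ft_force: [-0.1, 0.0, 0.9]
finger_gap: 0.003
grip_force: 0.0
```

```bash
python3 -c "
from h import *
to(1.2,-97,78); wheel()"
```

```text
go cm [ 0.56  0.02 -0.15] at turntable [ -4.4 -96.9] z 76.5 yaw 2.0 F [-0.1   0.    0.87] t 7.0 gap 0.003
canvas [562.6 -54.6] [109.7 109.7] 9.63
scene peg 85 [ 16.6 -98.4] w 0.427 canvas [564.2 -53.8] [110.1 108.2] 9.66
```

Emit:
{"op": "jog_arm", "data": {
  "deltas": [
    {"x":0.2,"y":0,"z":-0.1,"roll":0,"gripper":0},
    {"x":0.4,"y":0,"z":-0.1,"roll":0,"gripper":0},
    {"x":0.55,"y":0,"z":-0.1,"roll":0,"gripper":0},
    {"x":0.55,"y":0,"z":-0.1,"roll":0,"gripper":0},
    {"x":0.55,"y":0,"z":-0.1,"roll":0,"gripper":0},
    {"x":0.0,"y":0,"z":-0.1,"roll":0,"gripper":0},
    {"x":-1.5,"y":0,"z":-0.1,"roll":0,"gripper":0},
    {"x":-4.0,"y":0,"z":-2,"roll":0,"gripper":0},
    {"x":-6.0,"y":0,"z":-5,"roll":0,"gripper":0},
    {"x":-7.0,"y":0,"z":-8,"roll":0,"gripper":0},
    {"x":-7.0,"y":0,"z":-10,"roll":0,"gripper":0}
  ]
}}

```text
time_s: 8.02
eef_pos: [0.4899, -0.1543, 0.1787]
tool_rot: [[0.999, 0.034, 0.001], [0.034, -0.999, -0.001], [0.001, 0.001, -1.0]]
ft_force: [1.0, -1.1, 0.6]
finger_gap: 0.002
grip_force: 0.0
```

Run:
```python
from h import *
to(-58,245,180); wheel()
im,d,i=cam('top')
for n in('pawl_bar','turntable'):
    q=1
m=measure('top')
# nose / grey centreline while up, for yaw
g=m['grey']; print(len(g),(w2t(g.mean(0))*1e3))
cv2.imwrite('pics/b.png',cv2.resize(im[110:270,180:350,::-1],(638,600)))
```

```text
go cm [  1.89 -34.23  -0.18] at turntable [-76.7 -97.3] z 178.7 yaw 1.94 F [ 1.04 -1.15  0.57] t 8.02 gap 0.002
top peg 48 [ 15.1 -94.9] w 0.417 canvas [562.8 -54.6] [109.5 109.7] 12.68
scene peg 82 [ 21.9 -97.8] w 0.481 canvas [563.3 -54.9] [111.4 109.5] 12.43
281 [-16.13669162 174.65383988]
```

View pics/b.png

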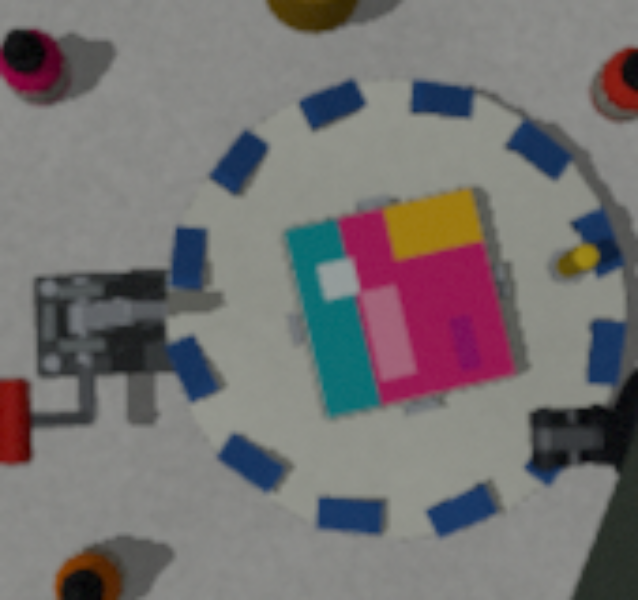

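Emit:
{"op": "jog_arm", "data": {
  "deltas": [
    {"x":0.3,"y":-3,"z":-1,"roll":0,"gripper":0},
    {"x":0.6,"y":-7,"z":-1,"roll":0,"gripper":0},
    {"x":0.9,"y":-11,"z":-1,"roll":0,"gripper":0},
    {"x":1.2,"y":-15,"z":-1,"roll":0,"gripper":0},
    {"x":1.5,"y":-19,"z":-1,"roll":0,"gripper":0},
    {"x":1.9,"y":-23,"z":-1,"roll":0,"gripper":0},
    {"x":1.9,"y":-27,"z":-1,"roll":0,"gripper":0},
    {"x":1.9,"y":-31,"z":-1,"roll":0,"gripper":0},
    {"x":1.9,"y":-34.2,"z":-1,"roll":0,"gripper":0},
    {"x":1.9,"y":-34.2,"z":-1,"roll":0,"gripper":0}
  ]
}}

```text
time_s: 9.05
eef_pos: [0.4964, 0.1938, 0.1841]
tool_rot: [[0.999, 0.041, -0.004], [0.041, -0.999, 0.002], [-0.003, -0.002, -1.0]]
ft_force: [0.3, 0.3, 0.8]
finger_gap: 0.0
grip_force: 0.0
```

```bash
python3 -c "
from h import *
to(-57,242,111);wheel()"
```

```text
go cm [0.19 0.86 7.31] at turntable [-58.7 250.4] z 184.1 yaw 2.36 F [0.31 0.26 0.79] t 9.05 gap 0.0
top peg 48 [ 17.5 -96.4] w 0.44 canvas [562.6 -54.5] [109.7 109.6] 12.43
scene peg 81 [ 21.9 -97.8] w 0.48 canvas [563.8 -54.6] [112.2 109.5] 12.26
```

Emit:
{"op": "jog_arm", "data": {
  "deltas": [
    {"x":0.1,"y":0,"z":2.5,"roll":0,"gripper":0},
    {"x":0.1,"y":0,"z":5.5,"roll":0,"gripper":0},
    {"x":0.1,"y":0.2,"z":7.6,"roll":0,"gripper":0},
    {"x":0.1,"y":0.6,"z":7.6,"roll":0,"gripper":0},
    {"x":0.1,"y":1.2,"z":7.6,"roll":0,"gripper":0},
    {"x":0.1,"y":1.8,"z":7.6,"roll":0,"gripper":0},
    {"x":0.1,"y":2.4,"z":7.6,"roll":0,"gripper":0},
    {"x":0.1,"y":3.0,"z":7.6,"roll":0,"gripper":0},
    {"x":0.1,"y":3.6,"z":7.6,"roll":0,"gripper":0}
  ]
}}

```text
time_s: 9.9
eef_pos: [0.503, 0.152, 0.1132]
tool_rot: [[0.999, 0.034, 0.006], [0.034, -0.999, 0.001], [0.006, -0.001, -1.0]]
ft_force: [-0.4, 0.4, 0.1]
finger_gap: -0.002
grip_force: 0.1
```

```bash
python3 -c "
from h import *
to(-57,180,111)
q=measure('scene')['red']; print(len(q),w2t(q.mean(0)))"
```

```text
go cm [-0.37  2.84  0.22] at turntable [-53.4 208.4] z 113.2 yaw 1.97 F [-0.45  0.43  0.12] t 9.9 gap -0.002
153 [-0.04930956  0.18486298]
```

Emit:
{"op": "jog_arm", "data": {
  "deltas": [
    {"x":0,"y":0.6,"z":0,"roll":0,"gripper":0},
    {"x":0,"y":1.2,"z":0,"roll":0,"gripper":0},
    {"x":0,"y":1.8,"z":0,"roll":0,"gripper":0},
    {"x":0,"y":2.3,"z":0,"roll":0,"gripper":0},
    {"x":0,"y":2.8,"z":0,"roll":0,"gripper":0},
    {"x":0,"y":3.2,"z":0,"roll":0,"gripper":0},
    {"x":0,"y":3.2,"z":0,"roll":0,"gripper":0},
    {"x":0,"y":2.5,"z":0,"roll":0,"gripper":0},
    {"x":0,"y":1.0,"z":-1,"roll":0,"gripper":0},
    {"x":0,"y":-2.0,"z":-3,"roll":0,"gripper":0},
    {"x":0,"y":-4.0,"z":-6,"roll":0,"gripper":0},
    {"x":0,"y":-4.0,"z":-8,"roll":0,"gripper":0}
  ]
}}

```text
time_s: 10.95
eef_pos: [0.4992, 0.1967, 0.1923]
tool_rot: [[0.999, 0.038, 0.002], [0.038, -0.999, 0.003], [0.002, -0.003, -1.0]]
ft_force: [1.1, 0.1, 0.0]
finger_gap: 0.005
grip_force: 0.0
```

Run:
```python
from h import *
to(-57,180,111); wheel()
for n in('scene','top'):
    m=measure(n); q=m['red']; print(len(q),w2t(q.mean(0)),q.min(0),q.max(0))
im,d,i=cam('scene'); cv2.imwrite('pics/c.png',cv2.resize(im[130:335,115:355,::-1],(700,598)))
```

```text
go cm [-0.18  7.34  8.11] at turntable [-55.7 253.2] z 192.3 yaw 2.2 F [1.07 0.14 0.02] t 10.95 gap 0.005
top peg 45 [ 17.6 -96.6] w 0.44 canvas [562.6 -54.6] [109.6 109.8] 12.48
scene peg 81 [ 21.9 -97.9] w 0.48 canvas [564.2 -54.6] [110.1 109.8] 12.03
149 [-0.04979705  0.14201527] [0.48300265 0.07829505 0.11232791] [0.52651563 0.09435081 0.12770228]
175 [-0.05527038  0.14370595] [0.48266733 0.08006764 0.12023618] [0.52312033 0.13961222 0.52301544]
```

View pics/c.png

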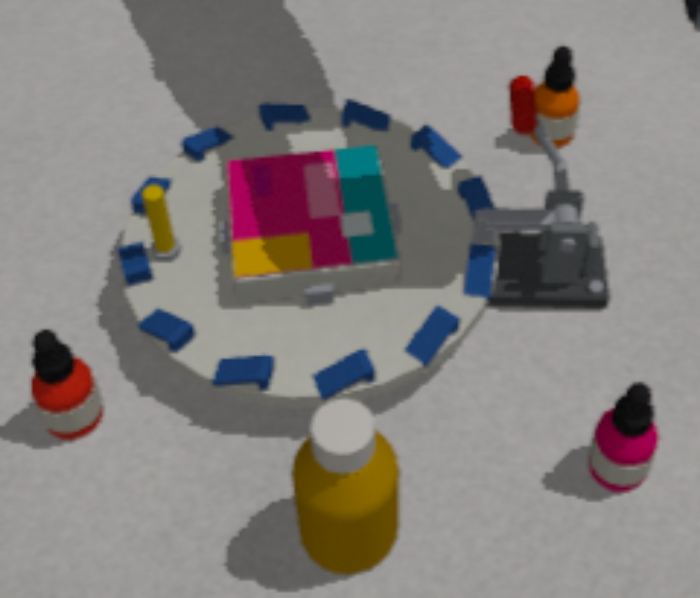

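The pawl nose sits between two teeth at about (480, 220), the red bar is back at its starting position, the wheel reads about 0.45, and all the bottles are standing.

```bash
python3 -c "
from bench import arm
print(arm.finish_job())"
```

```text
the job is handed in; nothing more can be done
None
```

The job is handed in: the pawl was flipped up, the wheel pushed back one notch (it measures about 0.45 rad), and the pawl flipped down fully into the next notch, with all the bottles untouched and standing, at about 11 s on the clock.

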